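# Click the regulator cap onto the pressure cooker's vent and keep it pressed

## Task

Get the pressure cooker ready: take the cap with the red grip out of the wooden parts tray and push it straight down onto the vent stud in the cooker's lid until it clicks past the stud's spring catches. Do not let go after the click: keep pressing firmly, but not with brute force, so that the soft orange washer under the cap is clearly squeezed, and finish like that, with the gripper still holding the cap pressed down. Leave everything else in the tray and do not disturb the things standing around.

Things in the scene. Friction and masses are not known exactly. Their poses are not given: they have to be found in the camera images.
- red_cap_center (a point): Centre of the loose pressure-regulator cap with the RED grip (the part to fit): upright, round about its z axis (up), 54 mm tall, this point half-way up (27 mm above its underside). Upper part: red fluted grip 35 mm across, from 23 mm above the underside to the top; below it a steel skirt 32 mm across, bored from below (mouth 16 mm, 28 mm deep). About 0.12 kg.
- black_cap_center (a point): Centre of the cap with the BLACK grip, same outer shape and size as the red one (27 mm above its underside); it stays in the tray.
- blue_cap_center (a point): Centre of the cap with the BLUE grip, same outer shape and size (27 mm above its underside); it stays in the tray.
- tray: Pale wooden open tray, 250 x 170 mm, 51 mm high, walls 6 mm, floor 12 mm thick, fixed. Origin: centre of its underside; x along its long side, z up. The three caps stand upright in a row along its x, in any order, about 68 mm apart, with at least 25 mm clear on all sides of each (35 mm to the wall along the tray's y); a teaspoon, a cork and a spare orange washer lie beside them, none over 30 mm high.
- teaspoon_mid (a point): Middle of the steel teaspoon in the tray, 132 mm long; it stays in the tray.
- cork_center (a point): Centre of the bottle cork standing in the tray, 22 mm across, 30 mm tall; it stays in the tray.
- spare_washer_mid (a point): Centre of the spare orange washer lying in the tray, 31 mm across, 6 mm thick; it stays in the tray.
- cooker: Steel pressure cooker with its lid locked on, heavy, does not move: 190 mm across, lid top 140 mm above the worktop, black long handle along its own +y, small grip at -y, brass safety valve (10 mm high) on the lid 70 mm from the vent stud. Origin: centre of its underside, z up.
- vent_seat (a point): On the upright axis of the vent stud, at its foot: top of the flat steel boss on the lid that carries the orange washer, 146 mm above the worktop. The stud is an upright steel pin 14 mm across, 24 mm tall above this point; four small spring-loaded steel catches bulge from its side, 9 mm above this point.
- vent_tip (a point): Top of the vent stud (tapered to 7 mm), 24 mm above vent_seat. Set on loosely, the red cap stands on the catches, underside 12 mm above vent_seat. Pushing it on takes a force that rises to about 9 N (6 to 14); at the click, underside about 9 mm above vent_seat, it drops to nothing and the cap jumps down onto the washer, underside about 5.5 mm above vent_seat (2 mm with the washer fully squeezed).
- washer (a joint): Squeeze of the soft orange silicone washer (ring 31 mm across, 6 mm thick) round the stud's foot, in m: 0 free, 0.004 fully squeezed; it resists with 4 N per mm (8 to 15 N is a firm press). Clicked on but not pressed, the cap squeezes it by less than half a mm.
- steel_tumbler: Steel tumbler upside down on the front strip before the sink, 68 mm across, 74 mm tall, origin at the centre of its underside; not to be disturbed.
- spice_pepper: Small spice jar with a green lid on the front strip, 41 mm across, 97 mm tall, origin at the centre of its underside; not to be disturbed.

How it is judged:
By the outcome, as a careful person would: the job done as asked, in the order asked, and still so for the second after the job is handed in, while the arm keeps its last pose, push and grip.
It also fails if it takes over 61 s, if anything falls off the work surface, if the arm or the gripper's body presses on something with over 40 N, if the wrist force passes 120 N, or if a joint passes its speed limit or range.

## Robot

A 7-joint arm with a two-finger parallel gripper is mounted at the origin on a cart in front of the work surface, level with it; the furniture and walls round the work are solid. World frame = base frame: x ahead of the robot, y to its left, z up, the work surface at z = 0. Lengths are in m, angles in rad, forces in N, time in s.
With the tool pointing down it reaches from about 0.4 to 0.9 m from the base axis. Payload 5.5 kg.
Tool frame: the origin (TCP) lies midway between the tips of the shut fingers; the grasp point (between the pads) lies 19 mm behind it (manip.grip_depth is the distance from the TCP to the grasp point, in m); z points along the fingers, y is the line along which they close (so a half turn about z gives the same grasp; the last joint's range is limited). The gripper opens to 92 mm and grips with 3 to 60 N. Pads are 19 mm wide; open, the fingers measure 130 mm over their backs; the gripper's body (75 mm by 190 mm) begins 47 mm behind the grasp point.
Start: joints at [-1.005, 0.501, -0.427, 1.55, 0.221, 1.138, -0.21], TCP at [0.194, 0.62, 0.227] pointing down, gripper open.
Joint ranges: [-2.88, 2.88], [-0.31, 2.03], [-1.54, 1.56], [0.2, 2.42], [-1.41, 4.55], [0.19, 2.02], [-2.57, 2.57]. Speed limits (rad/s): [2.57, 2.57, 3.14, 3.14, 3.14, 3.14, 3.14].

## Interface

Orientations are given as a unit quaternion [x, y, z, w].
In Python, from bench import manip, effector, viewer gives the robot as it stands. Calls block until the motion is done:
- manip.move_pose(position, orientation): joint-space move of the TCP to a pose.
- manip.servo_line(position, ori=None, vel=0.15): straight line of the TCP; ori=None keeps the orientation; vel is the mean speed in m/s.
- manip.movej(angles): joint-space move.
- effector.open_jaws() and effector.close(f_grip=None): open the fingers fully, or close them until they stop; f_grip is the grip in N (None keeps the last).
- manip.sleep(seconds).
- manip.solve_ik(position, orientation): joint angles nearest the present ones, or None.
- viewer.get_image(name): name is "scene" or "top" or "wrist"; returns the picture (384x512x3 uint8, red, green, blue); there is no depth.
- viewer.get_calibration(name): a dict with "vfov" (degrees; the focal length in pixels is half the picture's height over the tangent of half this angle, whatever the lens; pixels are square), "cx", "cy" (the principal point, pixels), "eye" and "attitude" of the camera in the world. Camera axes: x right, y down, z forward; pixel columns grow to the right and rows downward; lengths in m; the calibration is good to about 2 mm. A picture is of the moment at which its call begins: read the wrist's pose just before it. get_calibration takes no time and is no camera call; for the wrist camera it gives the pose at the moment of the call.
A pose or a line that the arm cannot do raises manip.PlanningError and nothing moves.
- manip.hand_in(): hands the job in; it is judged then, once.
Readings, each from a call of its own:
- manip.current_clock(): time.
- manip.current_q(): joint angles.
- manip.current_joint_velocities(): joint speeds.
- manip.current_tau(): joint torques, N m.
- manip.current_tool_pos(): TCP position.
- manip.current_tcp_rot(): TCP orientation.
- manip.current_force(): force on the tool from outside, world axes, zero at the start.
- manip.current_wrist_torque(): the same for the moment, N m.
- manip.current_finger_gap(): finger opening in m.
- manip.current_gripper_force(): force on a finger pad.
Only numpy, scipy, OpenCV 4.12 (cv2) and the standard library are available. Lean on these libraries where they do the work, as an engineer would, in place of code of your own. Each camera call takes 0.05 s, during which the arm holds its last target. There are 200 camera calls.

## Working session

There is one attempt and no reset: what is moved stays moved. The work goes in short steps, each a Python script; the robot and the scene stay as the last script left them, time stands still between calls to the robot, and variables do not carry over. Pictures are saved under pics/ and viewed, at most 10 in all, crops included, and the job is handed in when it is done.

```bash
mkdir -p pics; ls; python3 - <<'E'
from bench import manip, effector, viewer
import cv2
for n in("scene","top","wrist"):
    c=viewer.get_calibration(n);print(n,c)
    cv2.imwrite(f"pics/{n}0.png",viewer.get_image(n)[...,::-1])
print(manip.current_clock(),manip.current_tool_pos(),manip.current_tcp_rot(),manip.current_force(),manip.grip_depth)
E
```

```text
pics
scene {'vfov': 50.184920625586784, 'cx': 257.08244007034654, 'cy': 189.53698596596018, 'eye': array([-0.07264557, -0.67762143,  1.15815671]), 'attitude': array([ 0.87759207, -0.32662364,  0.12258479, -0.3288193 ])}
top {'vfov': 50.01694905129338, 'cx': 249.12058590261773, 'cy': 186.93955677967807, 'eye': array([0.41308092, 0.02284416, 1.4825175 ]), 'attitude': array([-0.7062793 ,  0.70751201, -0.01985696,  0.01421308])}
wrist {'vfov': 59.864298916522394, 'cx': 254.07060379170449, 'cy': 190.82069109657266, 'eye': array([0.12235327, 0.6427538 , 0.38355105]), 'attitude': array([0.79760457, 0.58696126, 0.08144867, 0.11255902])}
0.15 [0.19369676 0.61991201 0.22591564] [ 1.50796890e-01  9.88564480e-01 -7.37840192e-04 -1.48350582e-04] [ 0.57134858 -0.26219711 -0.42703701] 0.0188
```

View pics/scene0.png

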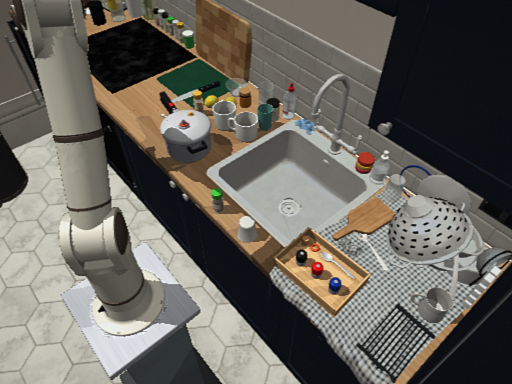

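View pics/top0.png

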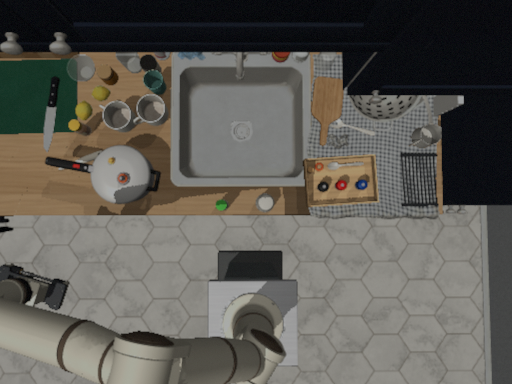

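The scene shows the cooker (about 185,135) and the tray with black, red and blue caps in a row (red at 317,268). In the top view red is at (342,185), the stud with its washer at about (123,178), and the brass valve at (112,160).

```bash
cat > h.py <<'E'
from bench import manip, effector, viewer
import numpy as np, cv2
from scipy.spatial.transform import Rotation as R
def ray(c,u,v):
    f=192/np.tan(np.radians(c['vfov']/2))
    d=R.from_quat(c['attitude']).apply([(u-c['cx'])/f,(v-c['cy'])/f,1]); return np.array(c['eye']),d
def onz(c,u,v,z):
    o,d=ray(c,u,v); return o+d*(z-o[2])/d[2]
def proj(c,p):
    f=192/np.tan(np.radians(c['vfov']/2))
    q=R.from_quat(c['attitude']).inv().apply(np.array(p)-c['eye']); return f*q[0]/q[2]+c['cx'],f*q[1]/q[2]+c['cy']
def tri(rs):
    A=0;b=0
    for o,d in rs:
        d=d/np.linalg.norm(d);P=np.eye(3)-np.outer(d,d);A=A+P;b=b+P@o
    return np.linalg.solve(A,b)
def blobs(im,lo,hi,amin=8):
    h=cv2.cvtColor(im,cv2.COLOR_RGB2HSV)
    m=cv2.inRange(h,np.array(lo),np.array(hi))
    if lo[0]==0 and hi[0]<8: m|=cv2.inRange(h,np.array([172,lo[1],lo[2]]),np.array([180,255,255]))
    n,_,s,c=cv2.connectedComponentsWithStats(m)
    return [(c[i].round(1).tolist(),s[i].tolist()) for i in range(1,n) if s[i,4]>=amin]
E
python3 - <<'E'
from h import *
T=cv2.imread('pics/top0.png');S=cv2.imread('pics/scene0.png')
W=cv2.imread('pics/wrist0.png')
a=cv2.resize(T[140:220,80:170],(400,355),interpolation=2);b=cv2.resize(T[145:215,300:385],(400,355),interpolation=2)
c=cv2.resize(S[100:165,150:225],(400,245),interpolation=2)
d=cv2.resize(W,(327,245))
x=np.vstack([np.hstack([a,b]),np.hstack([c,d,np.zeros((245,73,3),np.uint8)])]);cv2.imwrite('pics/m1.png',x)
for n,I in(('top',T),('scene',S),('wrist',W)):
    for k,lo,hi in(('red',(0,150,80),(7,255,255)),('orange',(8,170,120),(16,255,255)),('blue',(105,130,40),(125,255,255))):
        print(n,k,blobs(I[...,::-1].copy(),lo,hi))
E
```

```text
top red [([281.6, 53.9], [275, 52, 15, 6, 67]), ([75.9, 165.7], [72, 164, 8, 5, 30]), ([340.9, 184.7], [336, 180, 11, 10, 77])]
top orange [([318.5, 166.5], [315, 163, 8, 8, 26])]
top blue [([360.9, 184.1], [356, 180, 11, 9, 66])]
scene red [([290.7, 87.4], [288, 83, 6, 9, 29]), ([170.5, 104.1], [168, 103, 6, 4, 15]), ([183.4, 124.1], [180, 121, 8, 6, 21]), ([365.5, 158.2], [358, 152, 17, 13, 173]), ([361.1, 169.6], [356, 166, 15, 6, 34]), ([314.2, 246.6], [310, 244, 9, 7, 28]), ([316.5, 267.6], [312, 262, 11, 13, 101])]
scene orange [([314.9, 247.8], [311, 244, 8, 7, 12])]
scene blue [([415.8, 168.4], [400, 165, 31, 10, 52]), ([334.7, 284.5], [330, 278, 11, 14, 112])]
wrist red []
wrist orange []
wrist blue []
```

View pics/m1.png

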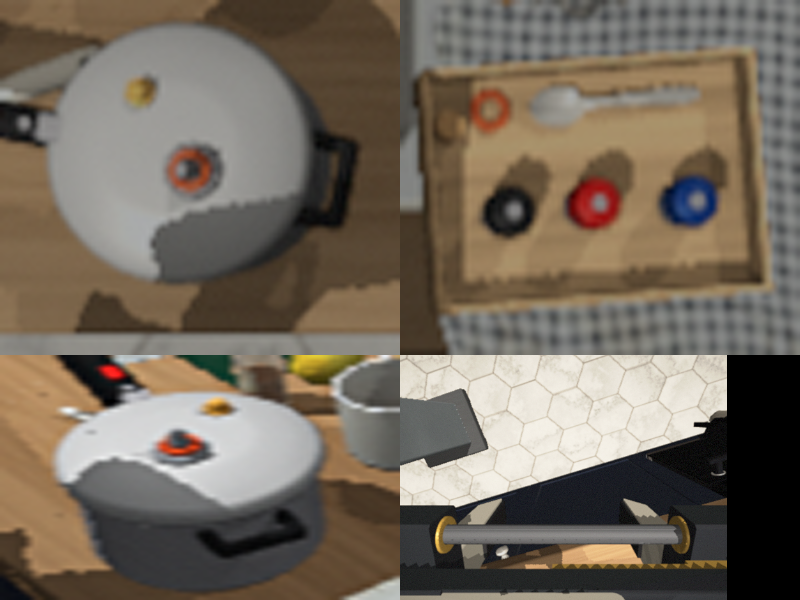

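The crops show the stud inside the orange washer at top-view pixel (123.4,178.3). The red cap stands between black and blue, and the cork, washer and spoon lie on the far side of the tray.

```bash
cat >> h.py <<'E'
def ori(phi):  # tool down, closing axis y at angle phi (deg) from world x
    a=np.radians(phi); y=np.array([np.cos(a),np.sin(a),0]);z=np.array([0,0,-1.]);x=np.cross(y,z)
    return R.from_matrix(np.c_[x,y,z]).as_quat()
def camrel():
    c=viewer.get_calibration('wrist'); Rt=R.from_quat(manip.current_tcp_rot())
    return Rt.inv().apply(c['eye']-manip.current_tool_pos()), Rt.inv()*R.from_quat(c['attitude'])
def predcal(pos,q):
    c=dict(viewer.get_calibration('wrist'));e,r=camrel();Rt=R.from_quat(q)
    c['eye']=np.array(pos)+Rt.apply(e);c['attitude']=(Rt*r).as_quat();return c
E
python3 - <<'E'
from h import *
t=viewer.get_calibration('top');s=viewer.get_calibration('scene')
red=tri([ray(t,340.9,184.7),ray(s,316.5,267.6)]);blue=tri([ray(t,360.9,184.1),ray(s,334.7,284.5)])
print('red tri',red,'plane',onz(t,340.9,184.7,.055),onz(s,316.5,267.6,.055));print('blue',blue,onz(t,360.9,184.1,.055))
ps=onz(t,123.4,178.3,.152); print('stud top',ps,'scene',onz(s,183.4,124.1,.152),'valve',onz(t,80+141*.225,140+91*.225,.15))
print('tray corners',[onz(t,300+(x-400)*.2125,145+y*.197,.051).round(3)[:2].tolist() for x,y in((420,72),(752,50),(770,285),(440,308))])
print(camrel()[0],camrel()[1].as_matrix().round(2))
r2=np.r_[red[:2],.05]
for phi in (55,125,235,305,72,252):
  for nm,p,h in(('red',np.r_[red[:2],.066],.15),('red',np.r_[red[:2],.066],-.03),('stud',np.r_[ps[:2],.17],.09),('stud',np.r_[ps[:2],.17],0.01)):
    pos=p+[0,0,h];q=manip.solve_ik(pos,ori(phi));c=predcal(pos,ori(phi))
    print(phi,nm,h,None if q is None else np.round(q,2),np.round(proj(c,p)))
E
```

```text
red tri [ 0.48892814 -0.30828428  0.05213211] plane [ 0.48921959 -0.30799592  0.055     ] [ 0.4869812  -0.30892591  0.055     ]
blue [ 0.49189499 -0.38093347  0.04401014] [ 0.49120596 -0.37777109  0.055     ]
stud top [0.50582217 0.4184391  0.152     ] scene [0.50515147 0.4164939  0.152     ] valve [0.56394436 0.45754158 0.15      ]
tray corners [[0.579, -0.182], [0.594, -0.429], [0.432, -0.44], [0.417, -0.195]]
[ 0.07493235  0.0003507  -0.15776371] [[ 0.   -0.96 -0.28]
 [ 1.    0.   -0.  ]
 [ 0.   -0.28  0.96]]
55 red 0.15 [ 0.05  0.4   0.6   1.78 -0.26  1.05  1.7 ] [254. 177.]
55 red -0.03 [ 0.34  0.6   0.23  1.88 -0.2   0.68  1.65] [253. 277.]
55 stud 0.09 [-0.52  0.47 -0.3   1.5   0.15  1.2   0.12] [254. 196.]
55 stud 0.01 [-0.53  0.54 -0.29  1.58  0.17  1.05  0.1 ] [254. 238.]
125 red 0.15 [ 1.4   0.72 -1.3   1.73  0.73  1.27  2.11] [254. 177.]
125 red -0.03 [ 1.28  0.92 -1.09  1.85  0.97  1.02  1.96] [253. 277.]
125 stud 0.09 [-0.37  0.5  -0.52  1.49  0.26  1.22  1.26] [254. 196.]
125 stud 0.01 [-0.37  0.57 -0.51  1.57  0.31  1.07  1.22] [254. 238.]
235 red 0.15 [-0.01  0.41  0
[... 383 characters left out ...]
 277.]
305 stud 0.09 [-0.8   0.45  0.1   1.51 -0.05  1.18 -1.66] [254. 196.]
305 stud 0.01 [-0.81  0.52  0.1   1.59 -0.06  1.03 -1.65] [254. 238.]
72 red 0.15 [ 0.03  0.4   0.63  1.78 -0.27  1.05  2.01] [254. 177.]
72 red -0.03 [ 0.31  0.61  0.27  1.88 -0.24  0.69  1.98] [253. 277.]
72 stud 0.09 [-0.48  0.48 -0.36  1.5   0.18  1.2   0.39] [254. 196.]
72 stud 0.01 [-0.49  0.55 -0.34  1.58  0.2   1.05  0.37] [254. 238.]
252 red 0.15 [-0.01  0.41  0.68  1.78 -0.3   1.05 -1.11] [254. 177.]
252 red -0.03 [ 0.01  0.7   0.68  1.89 -0.62  0.77 -0.85] [253. 277.]
252 stud 0.09 [-1.5   0.85  1.35  1.54 -0.83  1.43 -1.99] [254. 196.]
252 stud 0.01 [-1.5   0.97  1.35  1.62 -0.97  1.36 -1.9 ] [254. 238.]
```

```bash
python3 - <<'E'
from h import *
q=ori(55)
manip.move_pose([.506,.418,.27],q)
c=viewer.get_calibration('wrist');a=viewer.get_image('wrist');print(c['eye'],c['attitude'],proj(c,[.506,.418,.17]),proj(c,[.506,.418,.152]))
print(manip.current_clock(),manip.current_force())
manip.move_pose([.489,-.308,.226],q)
c2=viewer.get_calibration('wrist');b=viewer.get_image('wrist');print(proj(c2,[.489,-.308,.066]))
print(manip.current_clock(),manip.current_tool_pos(),manip.current_force())
cv2.imwrite('pics/ws.png',a[...,::-1]);cv2.imwrite('pics/wr.png',b[...,::-1])
np.save('c.npy',[c,c2],allow_pickle=True)
for n,i,l,h in(('orange',a,(0,140,80),(7,255,255)),('or2',a,(4,140,80),(16,255,255)),('red',b,(0,150,60),(7,255,255))):print(n,blobs(i,l,h,60))
cv2.imwrite('pics/m2.png',np.hstack([a[110:290,160:360],b[110:290,160:360]])[...,::-1].repeat(2,0).repeat(2,1))
E
```

```text
[0.44264005 0.4627792  0.42774897] [0.8775623  0.45910325 0.0639042  0.12257598] (np.float64(253.3887786262328), np.float64(195.83058312647546)) (np.float64(253.43816208686647), np.float64(189.790313576381))
1.6 [ 0.28500916  0.13347007 -0.53407698]
(np.float64(252.51881673266593), np.float64(175.04488525592797))
4.225 [ 0.48978876 -0.30694327  0.22598949] [ 0.04843799 -0.54773645 -1.08792138]
orange [([433.8, 118.5], [421, 108, 27, 22, 374])]
or2 [([257.8, 185.6], [241, 170, 35, 34, 588])]
red [([250.7, 171.2], [234, 153, 35, 38, 922])]
```

View pics/m2.png

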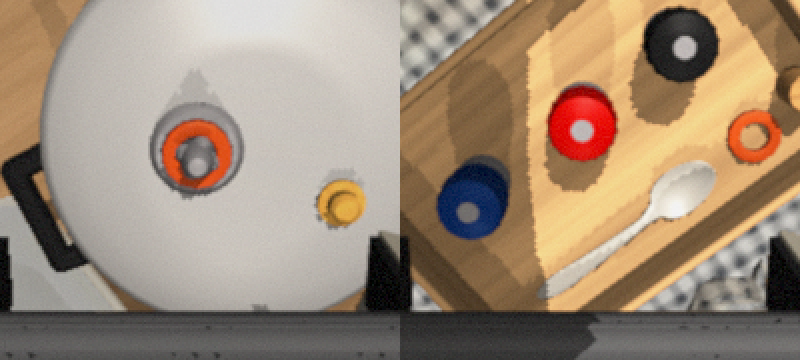

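The stud tip is at wrist pixel (258.5,192) with the washer ring centred at (258.5,187). The red cap's top dot is at (251,175), close to where the estimates put both.

```bash
python3 - <<'E'
from h import *
c,c2=np.load('c.npy',allow_pickle=True)
a=cv2.imread('pics/ws.png')[...,::-1].copy();b=cv2.imread('pics/wr.png')[...,::-1].copy()
# grey dot on the red cap: non-red pixels inside red hull
sub=b[160:190,238:265];h=cv2.cvtColor(sub,cv2.COLOR_RGB2HSV);m=cv2.inRange(h,np.array([0,0,90]),np.array([180,80,255]))
v,u=np.nonzero(m);print('dot',u.mean()+238,v.mean()+160,len(u)); print('red',onz(c2,u.mean()+238,v.mean()+160,.066))
# dot of others -> clearance check
h=cv2.cvtColor(a,cv2.COLOR_RGB2HSV);m=cv2.inRange(h,np.array([4,140,80]),np.array([16,255,255]));m[:,300:]=0
k=cv2.findContours(m,cv2.RETR_EXTERNAL,cv2.CHAIN_APPROX_NONE)[0];k=max(k,key=len);e=cv2.fitEllipse(cv2.convexHull(k));print('washer',e,onz(c,*e[0],.152))
sub=a[180:205,248:270];print(cv2.cvtColor(sub,cv2.COLOR_RGB2GRAY)[::2,::2])
print('tip',onz(c,258.5,192,.170))
E
```

```text
dot 250.4878048780488 174.8780487804878 82
red [ 0.48772759 -0.30953371  0.066     ]
washer ((257.9607238769531, 186.57763671875), (33.730899810791016, 34.61442565917969), 81.02326202392578) [0.5058614  0.42281451 0.152     ]
[[102  93  77  75  88 114 130 138 118 103 116]
 [111 115 118  92 100 110 133 142 122  91 115]
 [108 127 112  94 107 113 113 114 100  81  89]
 [ 90 118  81 101 116 119 124 116 101 109  89]
 [ 76 103  81 105 118 135 134 121 109 100 122]
 [ 92  55  71 113 158 178 175 138 107  95 130]
 [122  64  66 132 163 170 169 155 108  91 112]
 [105  68  63 129 158 164 163 156  86  88 105]
 [120  77  62  85 154 167 164 118  73 111 115]
 [117 101  70  68  85 105  90  70 110 121 118]
 [107  77  76  76  78  73  78 112 121 118 112]
 [116  83  82  80  78  76 116 121 117 110 139]
 [ 83  78  93  95  93  95  99  98  89  99 105]]
tip [0.50570227 0.4232144  0.17      ]
```

```bash
cat >> h.py <<'E'
def reddot(z):
    c=viewer.get_calibration('wrist');b=viewer.get_image('wrist');h=cv2.cvtColor(b,cv2.COLOR_RGB2HSV)
    m=cv2.inRange(h,np.array([0,150,60]),np.array([7,255,255]))|cv2.inRange(h,np.array([172,150,60]),np.array([180,255,255]))
    m[:,:180]=0;m[:,330:]=0
    k=max(cv2.findContours(m,cv2.RETR_EXTERNAL,cv2.CHAIN_APPROX_NONE)[0],key=cv2.contourArea)
    f=np.zeros_like(m);cv2.drawContours(f,[cv2.convexHull(k)],-1,255,-1);f=cv2.erode(f,np.ones((7,7)))
    d=f&cv2.inRange(h,np.array([0,0,70]),np.array([180,100,255]))
    M=cv2.moments(d,True);u,v=M['m10']/M['m00'],M['m01']/M['m00']
    return (u,v,M['m00']),onz(c,u,v,z),b
E
python3 - <<'E'
from h import *
q=ori(55)
manip.servo_line([.4877,-.3095,.13],q,vel=.1); manip.sleep(.3)
i,p,b=reddot(.066);print(i,p,manip.current_tool_pos(),manip.current_clock(),manip.current_force())
cv2.imwrite('pics/g1.png',b[...,::-1])
if np.hypot(*(p[:2]-[.4877,-.3095]))<.005:
    print('go');g=p[:2]
    manip.servo_line([*g,.0315],q,vel=.06);manip.sleep(.2)
    print(manip.current_tool_pos(),manip.current_force())
    effector.close(f_grip=45);print(manip.current_finger_gap(),manip.current_gripper_force(),manip.current_tool_pos(),manip.current_force(),manip.current_clock())
b=viewer.get_image('wrist');cv2.imwrite('pics/g2.png',b[...,::-1])
E
```

```text
(254.05084745762713, 206.05649717514123, 177.0) [ 0.48784023 -0.30947921  0.066     ] [ 0.48787899 -0.30959079  0.13035061] 5.6833 [-0.22130468  0.24171091 -0.60169   ]
go
[ 0.4879571  -0.3095706   0.03173295] [ 0.25807465 -1.23974818 -0.90627137]
0.03401651903475455 45.000019669532776 [ 0.4878459  -0.30945076  0.03151512] [ 0.34751957  0.3904294  -0.35778481] 8.6083
```

View pics/g2.png

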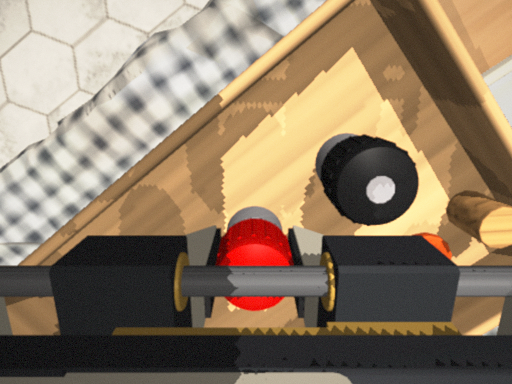

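The red cap sits square between the pads (centre about 255,265), with the neighbours clear. Next I lift and carry it.

```bash
python3 - <<'E'
from h import *
q=ori(55)
manip.servo_line([.4878,-.3095,.2],q,vel=.12)
print(manip.current_finger_gap(),manip.current_force())
manip.move_pose([.4878,-.3095,.27],q)
manip.move_pose([.506,.4225,.27],q);manip.sleep(.4)
c=viewer.get_calibration('wrist');a=viewer.get_image('wrist');h=cv2.cvtColor(a,cv2.COLOR_RGB2HSV)
m=cv2.inRange(h,np.array([4,140,80]),np.array([16,255,255]));m[:,310:]=0;m[:,200:310][215:]=0
k=max(cv2.findContours(m,cv2.RETR_EXTERNAL,cv2.CHAIN_APPROX_NONE)[0],key=len);e=cv2.fitEllipse(cv2.convexHull(k));print(e,onz(c,*e[0],.152))
print(manip.current_tool_pos(),manip.current_finger_gap(),manip.current_gripper_force(),manip.current_force(),manip.current_clock())
cv2.imwrite('pics/s1.png',a[...,::-1])
E
```

```text
0.033829915495158555 [-0.56801285  1.40300662 -0.91571523]
((254.38487243652344, 185.7515106201172), (33.84988021850586, 34.53769302368164), 97.8380355834961) [0.50585167 0.42291368 0.152     ]
[0.50605572 0.4224348  0.27002035] 0.034053503391924776 44.999674558639526 [-0.37322397  0.3194093  -1.94000351] 13.6417
```

View pics/s1.png

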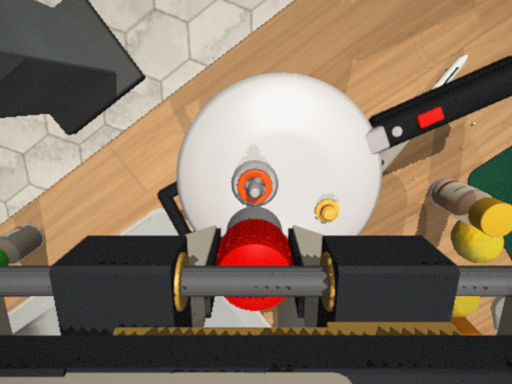

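The cap is held upright and lines up with the stud: stud at (254,187), cap column about 255. I'll descend and push with force monitoring.

```bash
cat >> h.py <<'E'
def F(n=8):
    a=[]
    for _ in range(n): a.append(manip.current_force());manip.sleep(.02)
    return np.mean(a,0)
E
python3 - <<'E'
from h import *
q=ori(55);X=[.5058,.4228]
manip.servo_line([*X,.195],q,vel=.08);manip.sleep(.3)
f0=F(15);np.save('f0.npy',f0);print('base',f0,manip.current_tool_pos(),manip.current_clock())
z=.195;pk=0
while z>.168:
    z-=.001;manip.servo_line([*X,z],vel=.02);f=F(4)-f0
    print(round(z,4),manip.current_tool_pos().round(4),f.round(1),round(manip.current_clock(),1))
    pk=max(pk,f[2])
    if np.hypot(*f[:2])>8 or f[2]>18: print('stop');break
    if z>.180 and f[2]>4: print('early contact');break
    if pk>4 and f[2]<pk-3: print('click?');break
E
```

```text
base [-0.04087243 -0.11893162 -1.31064951] [0.50579121 0.42279381 0.19501911] 15.2833
0.194 [0.5058 0.4228 0.1939] [ 0.5 -0.1  0.2] 15.6
0.193 [0.5058 0.4228 0.193 ] [ 0.2 -0.2 -0.3] 15.9
0.192 [0.5057 0.4228 0.1919] [-0.1  0.1  0. ] 16.2
0.191 [0.5058 0.4228 0.191 ] [0.  0.7 0.4] 16.6
0.19 [0.5058 0.4228 0.1899] [ 0.4  0.  -0.1] 16.9
0.189 [0.5058 0.4227 0.1889] [-0.2 -0.1  0.3] 17.2
0.188 [0.5058 0.4228 0.1879] [0.4 0.1 0. ] 17.5
0.187 [0.5058 0.4228 0.187 ] [0.2 0.7 0.3] 17.8
0.186 [0.5058 0.4228 0.186 ] [0.2 0.3 0.1] 18.1
0.185 [0.5058 0.4228 0.185 ] [-0.2  0.   0.1] 18.4
0.184 [0.5058 0.4228 0.184 ] [0.3 0.4 0.2] 18.8
0.183 [0.5058 0.4228 0.183 ] [-0.1 -0.  -0.1] 19.1
0.182 [0.5058 0.4228 0.182 ] [-0.1 -0.1  0. ] 19.4
0.181 [0.5058 0.4228 0.1809] [-0.   0.4  0.4] 19.7
0.18 [0.5058 0.4227 0.18  ] [-0.2  0.3  0.4] 20.0
0.179 [0.5058 0.4228 0.179 ] [-0.2  0.6  0.2] 20.4
0.178 [0.5059 0.4227 0.178 ] [0.5 0.2 0.3] 20.7
0.177 [0.5061 0.4228 0.1771] [ 0.9 -0.   0.8] 21.0
0.176 [0.5062 0.4228 0.1762] [1.8 0.2 0.9] 21.3
0.175 [0.5062 0.4229 0.1754] [ 2.  -1.   4.7] 21.6
0.174 [0.5063 0.4229 0.1747] [ 1.8 -1.1  6.3] 21.9
0.173 [0.5051 0.4226 0.1718] [ 2.3  0.6 -3.3] 22.2
click?
```

```bash
python3 - <<'E'
from h import *
f0=np.load('f0.npy');X=[.5058,.4228];z=.173
print((F(15)-f0).round(1))
while z>.160:
    z-=.0006;manip.servo_line([*X,z],vel=.02);manip.sleep(.1);f=F(5)-f0
    print(round(z,4),manip.current_tool_pos().round(4),f.round(1))
    if f[2]>11 or np.hypot(*f[:2])>10: break
manip.sleep(.5);print((F(20)-f0).round(1),manip.current_tool_pos(),manip.current_finger_gap(),manip.current_gripper_force(),manip.current_clock())
cv2.imwrite('pics/p.png',viewer.get_image('wrist')[...,::-1])
S=viewer.get_image('scene');cv2.imwrite('pics/p2.png',cv2.resize(S[80:165,140:240],(800,680))[:600,:,::-1])
E
```

```text
[ 2.8  1.  -5.2]
0.1724 [0.5054 0.4225 0.1719] [ 2.3  0.4 -7.9]
0.1718 [0.5058 0.4226 0.1719] [ 1.1 -0.7 -5.4]
0.1712 [0.506  0.4229 0.1716] [ 0.9 -1.7 -1.6]
0.1706 [0.506  0.4231 0.1711] [ 0.8 -1.7  2. ]
0.17 [0.506  0.4231 0.1704] [ 0.7 -1.7  4.5]
0.1694 [0.5061 0.4231 0.1699] [ 0.4 -2.1  7. ]
0.1688 [0.5061 0.4231 0.1696] [-0.4 -2.2  8.2]
0.1682 [0.5061 0.4231 0.1692] [-0.5 -2.6  9. ]
0.1676 [0.5061 0.4231 0.1689] [-0.8 -2.8 10.9]
0.167 [0.5061 0.4231 0.1685] [-1.5 -3.1 11.6]
[-1.3 -3.3 11.8] [0.50613223 0.42309454 0.16850912] 0.034189928444607054 45.002135038375854 27.6667
```

View pics/p.png

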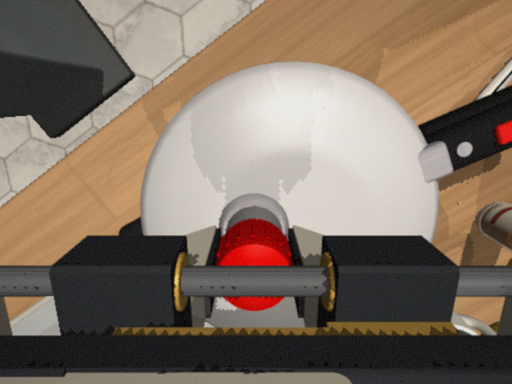

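The cap sits on the boss with about 3 mm of washer squeeze. Force (11.8 N) and height (underside 3 mm above the seat) agree with that, and the grip shows no slip.

```bash
python3 -c "
from bench import manip
print(manip.current_force(),manip.current_tool_pos(),manip.hand_in())"
```

```text
the job is handed in; nothing more can be done
[-1.11009919 -3.35636269  9.9909242 ] [0.50612671 0.4231304  0.16848875] None
```

The red cap has clicked onto the vent stud and the gripper is still holding it pressed down at about 11.8 N, squeezing the washer by roughly 3 mm; I handed the job in at about 28 s, without a final picture of the tray or the things standing around.

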